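# Prime the gas line with the hand pump

### The arm

A 6-joint arm with a two-finger parallel gripper is mounted at the origin on the work surface. World frame = base frame: x ahead of the robot, y to its left, z up, the work surface at z = 0. Lengths are in m, angles in degrees, forces in N, time in s.
With the tool pointing down it reaches from about 0.4 to 0.825 m from the base axis. Payload 7 kg.
Tool frame: the origin (TCP) lies on the front face of the gripper's body, between the roots of the fingers; the fingertips stand 66 mm ahead of it and the grasp point (between the pads) lies 47 mm ahead of it; z points along the fingers, y is the line along which they close (so a half turn about z gives the same grasp; the last joint's range is limited). The gripper opens to 88 mm and grips with 3 to 60 N. Pads are 19 mm wide; open, the fingers measure 130 mm over their backs; the gripper's body (78 mm by 193 mm) begins 47 mm behind the grasp point.
Start: joints at [-55.628, 20.546, 0.682, 0, -70.136, -16.507], TCP at [0.207, -0.642, 0.292] pointing down, gripper open.
Joint ranges: [-176.03, 176.03], [-82.01, 121.73], [-58.28, 71.71], [-173.87, 95.51], [-174.79, -0.11], [-173.66, 173.66]. Speed limits (degrees/s): [136.94, 136.94, 172.46, 180, 180, 180].

### API

Orientations are given as [roll, pitch, yaw] about the fixed x, y, z axes, in that order (R = Rz(yaw) Ry(pitch) Rx(roll)).
In Python, from plant import ctrl gives the robot as it stands.
- The arm moves only by the tool send_rows, never from a script. Its argument "deltas" is a list of rows, each a list of 2 entries, a list of its own where there are three numbers: the shift along the tool's x, y, z each as a share of 800 mm, from -1 to 1, then the turn about the tool's z as a share of 90 degrees, from -1 to 1. A call has exactly 5 rows; each row is the pose to reach, as a shift and turn from the pose commanded when the call began, along the tool's axes at that moment; what a row does not reach only later rows make up. A row lasts 1/12 s, in which the tool goes at most 41.7 mm and 7.16 degrees, less where a joint would pass 70% of its speed; a pose out of reach is approached as far as the arm can. A call with a number of a shift or a turn outside -1 to 1 is refused whole. A call with a gripper value outside its range is refused whole. "gripper" is the opening, from 0 (shut) to 1 (fully open), set as the call begins (left out, the last holds). The fingers move at their own pace and stop on an object; the grip force is fixed at half the most. Time passes only in rows, so rows that repeat a pose let the fingers close, or fill a call up. It gives the time, the measured TCP pose, the force, the opening and the grip force at its end, in the units of the state.
- ctrl.get_obs(): the state, without advancing time (a new reading comes with each control period).
- ctrl.snapshot(name): name is "side" or "top"; returns a dict with "color" (480x640x3 uint8, red, green, blue), "vertical_fov" (degrees; the focal length in pixels is half the picture's height over the tangent of half this angle, whatever the lens; pixels are square), "cx", "cy" (the principal point, pixels), "rvec" (rotation vector, rad) and "tvec" (3), from world to camera coordinates, as OpenCV has them. Camera axes: x right, y down, z forward; pixel columns grow to the right and rows downward; lengths in m; the calibration is good to about 2 mm. A picture is of the moment at which its call begins. There is no depth.
- ctrl.close_job(): hands the job in; it is judged then, once.
Trained networks look in a picture, given as the dict that the camera call returned (one of the last four; its "shot" number tells which), for a name from the list of things; names that differ only in an ending like _2 or _b are one class to them, and where a whole thing is asked for, a point or a joint stands for the part that bears it (a point fixed in the world has none). Each returns a list of dicts, best first, with "conf" (0 to 1); they miss things now and then, are a little off and sometimes report something else, mostly with a low value. They report only what shows in the picture. A call takes as long as a camera call. They do not tell look-alikes from the thing itself.
- ctrl.boxes_of(picture, thing): "xy" ([column, row] as shares, 0 to 1, of the picture: columns of its width, rows of its height, amid what is visible of it).
- ctrl.cut_out(picture, thing): "pixels" (480x640 bool, what is visible of it) and "xy" ([column, row] as shares, 0 to 1, of the picture: columns of its width, rows of its height, amid what is visible of it).
The state is a dict: "clock": time; "joint_pos": joint angles; "qvel": joint speeds; "tau": joint torques, N m; "tool_pos": TCP position; "orientation": TCP orientation; "force": force on the tool from outside, world axes, zero at the start; "moment": the same for the moment, N m; "opening": finger opening in m; "gripper_force": force on a finger pad.
Only numpy, scipy, OpenCV 4.12 (cv2) and the standard library are available. Lean on these libraries where they do the work, as an engineer would, in place of code of your own. Each camera call takes 0.05 s, during which the arm holds its last target. There are 200 camera calls.

### The job

Push the lever of the vent valve all the way over to its closed side, away from the side it leans to now. Then pump the black plunger of the priming pump down and let it spring back up, again and again, until its steel indicator pin has come fully out, with the collar at the foot of the pin clear of the housing, and leave the plunger up. Only press and push with the fingers: do not touch the indicator pin, do not pump before the vent is closed, and leave all the other things on the bench where they are.

Things in the scene. Friction and masses are not known exactly. Their poses are not given: they have to be found in the camera images.
- pump: priming pump, bolted to the bench: aluminium base plate 180 x 90 x 8 mm. Origin at the centre of the plate's underside, on the bench; z up. Along its x axis: at x = -45 mm stands the round steel barrel (46 mm across, 108 mm tall) with the plunger on top; at x = +45 mm stands the indicator housing (46 x 46 mm, 80 mm tall, with a 26 mm bush on it whose top is 86 mm above the bench) out of which the pin rises. With no turn the plunger side faces the robot.
- plunger (a joint): how far the plunger is pressed down, m: 0 = up (sprung), 0.015 = bottom stop. Spring: 6 N to start, 12.5 N at the bottom, a few N more when pressed fast. A hidden ratchet raises the pin as the plunger comes back UP: each full stroke (pressed at least 12 mm, then let right up) lifts the pin by one step of 9 mm; shorter strokes may lift nothing. While the plunger is down the pin sits about 1 mm lower.
- plunger_top (a point): centre of the flat top of the plunger's round black head (42 mm across at its widest, flat top 34 mm across, 20 mm high), 150 mm above the bench when up; moves with the plunger
- pin: indicator pin, upright steel rod 13 mm thick in the bush at x = +45 mm of the pump, with a 17 mm collar further down it that comes up out of the bush only when the pin is fully out. It stays where the ratchet left it. Not to be touched. Origin on the pin's axis, at bench level when the pin is at its lowest; rises with it.
- pin_top (a point): top centre of the indicator pin, 90 mm from the plunger's axis. Height above the bench: 92, 101 or 110 mm at the start (one of three steps), then 9 mm more with each full stroke, 137 mm when fully out; the step before that is 128 mm. Three to five full strokes are needed; more do no harm.
- vent_base: vent valve: aluminium block 70 x 50 x 25 mm fixed to the bench. Origin at the centre of its underside; z up. The lever swings in the block's x-z plane about a pivot 22 mm above the bench, from leaning to the block's -x (open) to leaning to its +x (closed).
- vent (a joint): vent lever angle, rad: about 0 to 0.2 at the start (open, leaning about 0.5 to 0.3 rad from upright to the block's -x), 1.0 = closed stop (leaning 0.5 rad to +x). Stays where it is left; about 0.7 N at the ball moves it.
- vent_tip (a point): centre of the 26 mm black ball on the end of the vent lever, 85 mm from the pivot (the lever rod is 10 mm thick); it is about 97 mm above the bench at both ends of the swing, 107 mm in the middle
- filter: white plastic filter cartridge, upright cylinder 38 mm across, 85 mm tall, between the work; bystander; origin at the centre of its underside
- fitting: brass pipe fitting standing upright, 32 mm across, 44 mm tall; bystander; origin under its centre
- wrench: steel wrench 190 mm long lying flat; bystander
- driver: screwdriver 200 mm long lying flat, black handle; bystander
- spray: white spray can, 60 mm across, 190 mm tall; bystander; origin under its centre
- jar: lidded glass jar, 64 mm across, 90 mm tall; bystander; origin under its centre
- mug: white mug, 80 mm across, 95 mm tall; bystander; origin under its centre
Mind the look-alikes: they are no part of the job. What is shaped like the pump but blue or orange is not meant. What is shaped like the vent_base but purple is not meant.

How it is judged:
By the outcome, as a careful person would: the job done as asked, in the order asked, and still so for the second after the job is handed in, with the robot touching nothing.
It also fails if it takes over 53 s, if anything falls off the work surface, if the arm or the gripper's body presses on something with over 40 N, if the wrist force passes 120 N, or if a joint passes its speed limit or range.

## Working session

There is one attempt and no reset: what is moved stays moved. The work goes in short steps, Python scripts to look and compute and a tool call to move; the robot and the scene stay as the last step left them, time stands still between calls to the robot, and variables do not carry over. Pictures are saved under pics/ and viewed, at most 10 in all, crops included, and the job is handed in when it is done.

Besides the shell and the picture viewer there is one more tool, called after ">>>" as name(argument=value, ...) on one line, values as JSON. send_rows: Moves the arm, as the interface text tells. Shift numbers are shares of 800 mm and turn numbers shares of 90 degrees, none past 1 either way. Its arguments: {"type":"object","properties":{"deltas":{"type":"array","items":{"type":"array"}},"gripper":{"type":"number"}},"required":["deltas"]}

```bash
mkdir -p pics
cat > h.py <<'E'
import numpy as np, cv2
from plant import ctrl
def K(p):
    f=240/np.tan(np.radians(p["vertical_fov"])/2); return np.array([[f,0,p["cx"]],[0,f,p["cy"]],[0,0,1]])
def proj(p,X): return cv2.projectPoints(np.array(X,float).reshape(-1,3),np.array(p["rvec"],float),np.array(p["tvec"],float),K(p),None)[0].reshape(-1,2)
def ray(p,uv):
    R=cv2.Rodrigues(np.array(p["rvec"],float))[0]; t=np.array(p["tvec"],float).ravel()
    d=R.T@np.linalg.inv(K(p))@np.array([uv[0],uv[1],1]); return -R.T@t,d
def atz(p,uv,z):
    c,d=ray(p,uv); return c+d*(z-c[2])/d[2]
def tri(a,ua,b,ub):
    (c1,d1),(c2,d2)=ray(a,ua),ray(b,ub); d1/=np.linalg.norm(d1); d2/=np.linalg.norm(d2)
    s=np.linalg.lstsq(np.c_[d1,-d2],c2-c1,rcond=None)[0]; A=c1+s[0]*d1;B=c2+s[1]*d2
    return (A+B)/2,np.linalg.norm(A-B)
E
python3 - <<'E'
from h import *
np.set_printoptions(precision=3,suppress=True)
o=ctrl.get_obs(); print({k:np.round(v,3) for k,v in o.items()})
P={n:ctrl.snapshot(n) for n in("top","side")}
for n,p in P.items():
    cv2.imwrite(f"pics/{n}0.png",p["color"][...,::-1])
    print(n,[k for k in p],ray(p,(320,240)))
    for t in ["plunger_top","pin_top","vent_tip","vent_base","pump","pin","filter","fitting","spray","jar","mug"]:
        print(t,[(np.round(np.array(d["xy"])*[640,480],1).tolist(),round(d["conf"],2)) for d in ctrl.boxes_of(p,t)[:4]])
E
```

```text
{'clock': np.float64(0.0), 'joint_pos': array([-55.629,  20.592,   0.634,  -0.019, -70.137, -16.505]), 'qvel': array([ 0.038,  0.001, -0.059, -0.025,  0.032,  0.006]), 'tau': array([  0.001, -58.272,  29.306,   6.997,   0.007,  -0.   ]), 'tool_pos': array([ 0.207, -0.642,  0.291]), 'orientation': array([ 179.905,   -0.01 , -162.14 ]), 'force': array([ 0.049,  0.121, -0.233]), 'moment': array([0.006, 0.03 , 0.002]), 'gripper_force': np.float64(0.0), 'opening': np.float64(0.088)}
top ['color', 'vertical_fov', 'cx', 'cy', 'rvec', 'tvec', 'shot'] (array([ 0.328, -0.097,  1.576]), array([ 0.176,  0.002, -0.985]))
plunger_top [([348.1, 271.3], 0.7), ([376.8, 340.5], 0.48), ([495.9, 279.8], 0.42)]
pin_top []
vent_tip [([261.5, 219.5], 0.59), ([236.7, 256.9], 0.4)]
vent_base [([237.2, 255.8], 0.73)]
pump [([352.9, 266.4], 0.87), ([481.4, 273.5], 0.87), ([380.6, 332.6], 0.8)]
pin []
filter [([425.8, 223.2], 0.51)]
fitting [([292.2, 304.7], 0.56)]
spray [([425.3, 220.7], 0.7)]
jar [([416.7, 285.5], 0.93)]
mug [([173.7, 233.7], 0.65)]
side ['color', 'vertical_fov', 'cx', 'cy', 'rvec', 'tvec', 'shot'] (array([-0.089,  0.739,  1.299]), array([ 0.405, -0.539, -0.739]))
plunger_top [([349.6, 233.5], 0.58)]
pin_top [([180.6, 356.1], 0.63)]
vent_tip [([243.9, 272.2], 0.44), ([260.4, 314.2], 0.38)]
vent_base [([252.6, 325.2], 0.82), ([260.4, 312.3], 0.48)]
pump [([409.9, 173.7], 0.64), ([342.6, 252.3], 0.62)]
pin []
filter []
fitting [([338.7, 309.6], 0.65), ([181.4, 356.8], 0.43)]
spray [([359.8, 181.6], 0.82)]
jar []
mug [([182.3, 356.9], 0.91)]
```

View pics/top0.png

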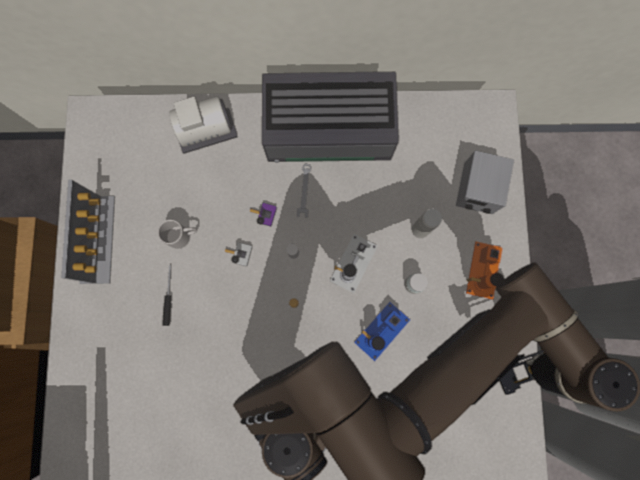

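View pics/side0.png

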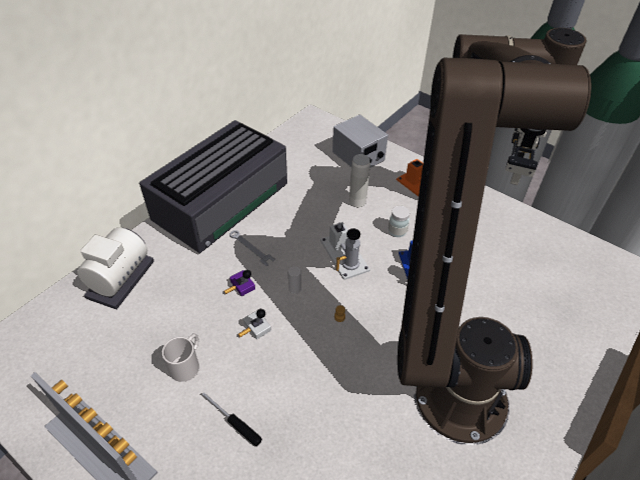

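The top view shows the aluminium pump at about (353,265), with the plunger at (349,271). The grey vent is at (239,255), near the purple look-alike at (263,213), and the filter is at (293,252). In the side view the pump is at (345,250) and the vent at (257,322). Next I'll zoom in on both.

Run:
```python
from h import *
np.set_printoptions(precision=3,suppress=True)
P={n:ctrl.snapshot(n) for n in("top","side")}
t,s=P["top"],P["side"]
z=lambda p,x,y,w,h:cv2.resize(p["color"][y:y+h,x:x+w],(400,300),interpolation=cv2.INTER_CUBIC)
im=np.vstack([np.hstack([z(t,215,228,80,60),z(t,315,225,80,60)]),np.hstack([z(s,220,295,80,60),z(s,305,218,80,60)])])
cv2.imwrite("pics/crop1.png",im[...,::-1])
print(K(t)[0,0],K(s)[0,0])
print("pl",tri(t,(348.1,271.3),s,(349.6,233.5)), "head at 150:",atz(t,(348.1,271.3),.15),atz(s,(352.5,233),.15))
print("vent tip", tri(t,(236.7,256.9),s,(260.4,314.2)))
print("filter",atz(t,(293,252),.085),"fitting",atz(t,(294,303),.044))
for n,p in P.items():
  for th in["vent_tip","plunger_top","vent_base","pump"]:
    for d in ctrl.cut_out(p,th)[:3]:
      ys,xs=np.nonzero(d["pixels"]); print(n,th,round(d["conf"],2),np.array(d["xy"])*[640,480],xs.min(),xs.max(),ys.min(),ys.max())
```

```text
471.98783399364083 538.0326522103893
pl (array([ 0.488, -0.177,  0.147]), np.float64(0.006473982919881875)) head at 150: [ 0.485 -0.179  0.15 ] [ 0.484 -0.18   0.15 ]
vent tip (array([0.54 , 0.17 , 0.083]), np.float64(0.0083364414063258))
filter [ 0.556 -0.008  0.085] fitting [ 0.396 -0.007  0.044]
top vent_tip 0.6 [238.592 258.72 ] 232 241 254 261
top vent_tip 0.23 [174.4   235.488] 158 196 221 247
top plunger_top 0.63 [378.368 344.016] 372 385 337 349
top plunger_top 0.47 [350.592 272.208] 345 356 264 276
top plunger_top 0.47 [496.   277.68] 491 503 273 284
top vent_base 0.76 [267.008 211.392] 250 275 203 225
top vent_base 0.66 [238.4   253.392] 225 251 243 265
top pump 0.87 [482.816 272.688] 466 503 242 299
top pump 0.82 [353.28  266.208] 331 375 234 291
top pump 0.72 [380.608 332.592] 355 409 303 359
side vent_tip 0.4 [259.776 316.512] 256 264 309 321
side plunger_top 0.74 [257.984 313.2  ] 255 264 308 322
side plunger_top 0.64 [351.872 235.824] 346 359 228 242
side vent_base 0.7 [251.584 325.2  ] 238 270 309 338
side vent_base 0.6 [239.808 280.896] 226 253 270 293
side pump 0.79 [342.72 251.52] 320 368 222 279
side pump 0.77 [404.672 258.72 ] 399 410 244 274
side pump 0.71 [412.032 172.704] 397 421 160 193
```

View pics/crop1.png

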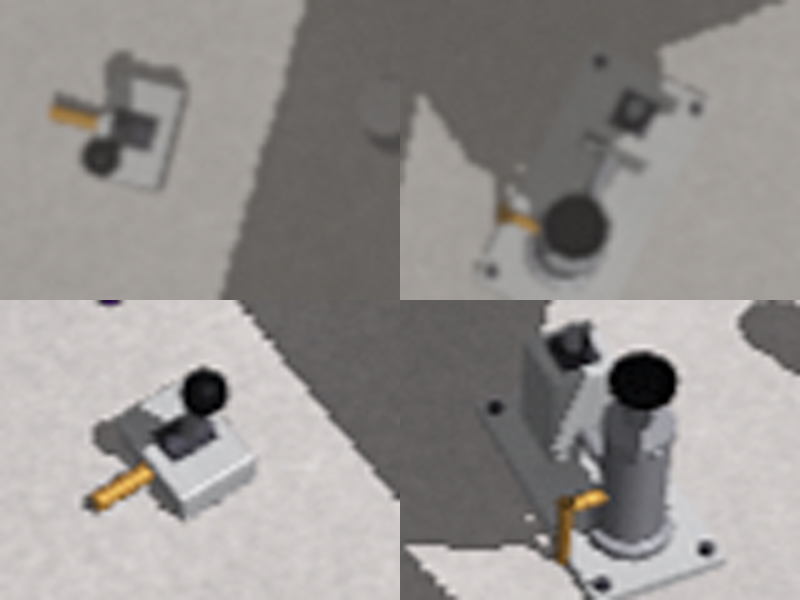

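The crops are clear. The vent ball is at top (235,259) and side (261,313), leaning image-down, which is towards the robot. The plunger head is at top (350,270.5) and side (353.6,233.5), and the pin is at the far end of the pump. I'll turn these into world coordinates.

Run:
```python
from h import *
np.set_printoptions(precision=3,suppress=True)
t,s=ctrl.snapshot("top"),ctrl.snapshot("side")
print("ball",tri(t,(235,259.4),s,(261,313)))
print("ball z97", atz(t,(235,259.4),.098),atz(s,(261,313),.098))
print("head z.14",tri(t,(350,270.7),s,(353.6,234)),atz(t,(350,270.7),.143),atz(s,(353.6,234),.14))
c=lambda x,y:(215+x/5,228+y/5)
print("block top corners",*[atz(t,c(*q),.025) for q in[(133,62),(187,80),(160,188),(103,175)]])
k=lambda x,y:(220+x/5,295+(y-300)/5)
print("block side near corners",*[atz(s,k(*q),.025) for q in[(182,500),(252,455),(143,452)]])
c2=lambda x,y:(315+(x-400)/5,225+y/5)
print("plate bolts",*[atz(t,c2(*q),.010) for q in[(600,62),(696,107),(490,271)]])
print("indicator",atz(t,c2(637,108),.09))
k2=lambda x,y:(305+(x-400)/5,218+(y-300)/5)
print("side bolts",*[atz(s,k2(*q),.010) for q in[(495,408),(706,548),(602,584)]], "ind", atz(s,k2(573,345),.09))
```

```text
ball (array([0.531, 0.174, 0.1  ]), np.float64(0.004889943002468216))
ball z97 [0.533 0.175 0.098] [0.53  0.172 0.098]
head z.14 (array([ 0.486, -0.186,  0.141]), np.float64(0.004174396098664607)) [ 0.487 -0.185  0.143] [ 0.484 -0.187  0.14 ]
block top corners [0.607 0.167 0.025] [0.595 0.131 0.025] [0.522 0.149 0.025] [0.532 0.186 0.025]
block side near corners [0.528 0.199 0.025] [0.517 0.153 0.025] [0.566 0.19  0.025]
plate bolts [ 0.615 -0.212  0.01 ] [ 0.583 -0.276  0.01 ] [ 0.474 -0.136  0.01 ]
indicator [ 0.57  -0.229  0.09 ]
side bolts [ 0.609 -0.21   0.01 ] [ 0.435 -0.199  0.01 ] [ 0.468 -0.136  0.01 ] ind [ 0.56  -0.224  0.09 ]
```

Measurements agree with the sizes given:

| Item | Position or direction |
|---|---|
| Plunger | about (0.486, -0.186) |
| Pin | about (0.565, -0.228) |
| Vent pivot | about (0.566, 0.164) |
| Push direction | about (0.97, -0.24) |

I'll start moving with the fingers shut.

>>> send_rows(deltas=[[[-0.36,0.135,0],0.1],[[-0.36,0.135,0],0.2],[[-0.36,0.135,0],0.3],[[-0.36,0.135,0],0.356],[[-0.36,0.135,0],0.356]], gripper=0)

```text
clock: 2.22
tool_pos: [0.3657, -0.5164, 0.2924]
orientation: [-180.0, 0.0, 165.4]
force: [0.3, 0.4, -0.1]
opening: 0.0598
gripper_force: 0.0
```

```bash
cat >> h.py <<'E'
def to(x,y,z,yaw):
    o=ctrl.get_obs(); p=np.array(o["tool_pos"]); r,pi,w=o["orientation"]
    from scipy.spatial.transform import Rotation as R
    d=R.from_euler("xyz",o["orientation"],degrees=True).inv().apply(np.array([x,y,z])-p)
    tw=-((yaw-w+180)%360-180)
    print("t",round(o["clock"],2),"pos",np.round(p,4),"rpy",np.round(o["orientation"],1),"F",np.round(o["force"],1),"j",np.round(o["joint_pos"],0),"->shift",np.round(d/.8,4),"turn",round(tw/90,3),"rows",round(np.linalg.norm(d)/.0417,1))
E
python3 -c "
from h import *
to(.4835,.184,.292,166)"
```

```text
t 2.22 pos [ 0.3657 -0.5164  0.2924] rpy [-180.     0.   165.4] F [ 0.3  0.4 -0.1] j [-37.  17.  -5.   0. -68. -68.] ->shift [7.790e-02 8.844e-01 3.000e-04] turn -0.006 rows 17.0
```

>>> send_rows(deltas=[[[0.078,0.885,0],0],[[0.078,0.885,0],0],[[0.078,0.885,0],0],[[0.078,0.885,0],0],[[0.078,0.885,0],0]])

```text
clock: 2.63
tool_pos: [0.3978, -0.31, 0.2923]
orientation: [-180.0, 0.0, 165.8]
force: [1.7, 1.1, 0.0]
opening: 0.0266
gripper_force: 0.0
```

```bash
python3 -c "
from h import *
to(.4835,.184,.292,166)"
```

```text
t 2.63 pos [ 0.3978 -0.31    0.2923] rpy [-180.     0.   165.8] F [1.7 1.1 0. ] j [-16.   4. -20.   0. -65. -89.] ->shift [4.740e-02 6.249e-01 3.000e-04] turn -0.002 rows 12.0
```

>>> send_rows(deltas=[[[0.047,0.625,0],0],[[0.047,0.625,0],0],[[0.047,0.625,0],0],[[0.047,0.625,0],0],[[0.047,0.625,0],0]])

```text
clock: 3.05
tool_pos: [0.4334, -0.1047, 0.2927]
orientation: [180.0, 0.1, 165.8]
force: [1.3, -0.6, 0.2]
opening: 0.001
gripper_force: 0.0
```

>>> send_rows(deltas=[[[0.03,0.365,0],0],[[0.03,0.365,0],0],[[0.03,0.365,0],0],[[0.03,0.365,0],0],[[0.03,0.365,0],0]])

```text
clock: 3.47
tool_pos: [0.4676, 0.1011, 0.2928]
orientation: [179.9, 0.1, 165.9]
force: [0.2, -0.8, 0.0]
opening: 0.0006
gripper_force: 0.0
```

```bash
python3 -c "
from h import *
to(.4835,.184,.154,166)"
```

```text
t 3.47 pos [0.4676 0.1011 0.2928] rpy [1.799e+02 1.000e-01 1.659e+02] F [ 0.2 -0.8  0. ] j [  36.    2.  -23.    0.  -65. -140.] ->shift [0.0063 0.1051 0.1735] turn -0.002 rows 3.9
```

>>> send_rows(deltas=[[[0.006,0.05,0],0],[[0.006,0.105,0],0],[[0.006,0.105,0.05],0],[[0.006,0.105,0.1],0],[[0.006,0.105,0.14],0]])

```text
clock: 3.88
tool_pos: [0.4831, 0.1823, 0.1781]
orientation: [180.0, -0.0, 165.9]
force: [0.4, -0.2, -1.0]
opening: 0.0002
gripper_force: 0.0
```

Run:
```python
from h import *
to(.4835,.184,.154,166)
t,s=ctrl.snapshot("top"),ctrl.snapshot("side")
z=lambda p,x,y,w,h:cv2.resize(p["color"][y:y+h,x:x+w],(400,400),interpolation=cv2.INTER_CUBIC)
cv2.imwrite("pics/v1.png",np.hstack([z(t,195,200,100,100),z(s,210,260,100,100)])[...,::-1])
```

```text
t 3.88 pos [0.4831 0.1823 0.1781] rpy [180.   -0.  165.9] F [ 0.4 -0.2 -1. ] j [  42.   12.  -28.   -0.  -50. -147.] ->shift [0.0001 0.0022 0.0301] turn -0.001 rows 0.6
```

View pics/v1.png

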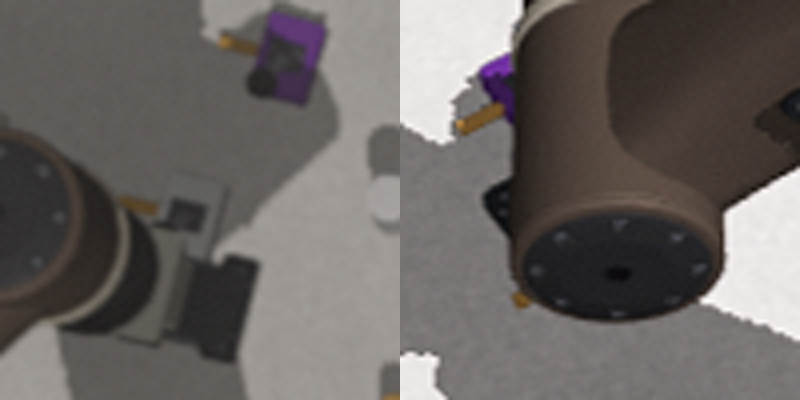

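The gripper sits behind the lever on its robot side. The wrist hides the ball, but the block edges in the top view, around (236,243) to (252,246), match my estimate. I'll lower the last bit and push along tool -x.

>>> send_rows(deltas=[[[0,0.002,0.02],0],[[0,0.002,0.03],0],[[0,0.002,0.03],0],[[-0.01,0.002,0.03],0],[[-0.022,0.002,0.03],0]])

```text
clock: 4.4
tool_pos: [0.5023, 0.1791, 0.158]
orientation: [179.9, 0.1, 165.9]
force: [0.1, -0.9, 0.5]
opening: 0.0003
gripper_force: 0.0
```

>>> send_rows(deltas=[[[-0.014,0,0],0],[[-0.028,0,0],0],[[-0.042,0,0],0],[[-0.056,0,0],0],[[-0.07,0,0],0]])

```text
clock: 4.82
tool_pos: [0.5569, 0.1645, 0.1561]
orientation: [-180.0, -0.0, 165.8]
force: [-1.0, -0.1, 0.1]
opening: 0.0005
gripper_force: 0.5
```

Run:
```python
from h import *
d=np.array([.97,-.24]);q=np.array([.566,.164])+.0182*d
to(*q,.154,166)
t=ctrl.snapshot("top")
print(atz(t,(236.25,243),.025),atz(t,(252,246.25),.025))
cv2.imwrite("pics/v2.png",cv2.resize(t["color"][200:300,195:295],(400,400),interpolation=cv2.INTER_CUBIC)[...,::-1])
```

```text
t 4.82 pos [0.5569 0.1645 0.1561] rpy [-180.    -0.   165.8] F [-1.  -0.1  0.1] j [  36.   19.  -21.    0.  -50. -140.] ->shift [-0.034   0.0023  0.0027] turn -0.002 rows 0.7
[0.59875251 0.18515724 0.025     ] [0.58698459 0.1325209  0.025     ]
```

View pics/v2.png

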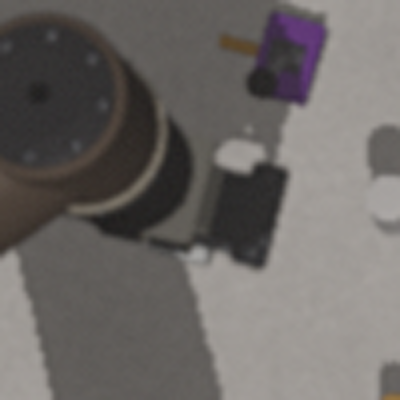

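The gripper is now over the vent block at about (220,210) in the crop, and the lever moves with about 1 N. I'll keep pushing until the stop shows up as a rise in force.

>>> send_rows(deltas=[[[-0.008,0.001,0],0],[[-0.016,0.001,0],0],[[-0.02,0.001,0],0],[[-0.024,0.001,0],0],[[-0.024,0.001,0],0]])

```text
clock: 5.28
tool_pos: [0.5748, 0.1611, 0.1561]
orientation: [-180.0, 0.0, 165.8]
force: [0.7, 0.2, 0.1]
opening: 0.0004
gripper_force: 0.0
```

>>> send_rows(deltas=[[[-0.003,0,0],0],[[-0.006,0,0],0],[[-0.008,0,0],0],[[-0.01,0,0],0],[[-0.01,0,0],0]])

```text
clock: 5.7
tool_pos: [0.5782, 0.1599, 0.1557]
orientation: [-179.9, -0.4, 165.8]
force: [-19.7, 9.2, 9.5]
opening: 0.0005
gripper_force: 10.9
```

The force jumped to about 20 N where the stop was expected. I'll back off, rise and look.

>>> send_rows(deltas=[[[0.01,0,0],0],[[0.04,0,0],0],[[0.08,0,0],0],[[0.08,0,-0.05],0],[[0.08,0,-0.1],0]])

```text
clock: 6.12
tool_pos: [0.5168, 0.1738, 0.2348]
orientation: [-179.7, -0.2, 165.9]
force: [2.5, 1.2, 0.8]
opening: 0.0002
gripper_force: 0.0
```

```bash
python3 -c "
from h import *
to(.485,-.186,.26,166)"
```

```text
t 6.12 pos [0.5168 0.1738 0.2348] rpy [-179.7   -0.2  165.9] F [2.5 1.2 0.8] j [  39.   11.  -20.   -0.  -59. -143.] ->shift [-0.0706 -0.4461 -0.0294] turn -0.001 rows 8.7
```

>>> send_rows(deltas=[[[-0.02,-0.05,-0.03],0],[[-0.07,-0.446,-0.03],0],[[-0.07,-0.446,-0.03],0],[[-0.07,-0.446,-0.03],0],[[-0.07,-0.446,-0.03],0]])

```text
clock: 6.53
tool_pos: [0.505, -0.0282, 0.2592]
orientation: [180.0, 0.1, 165.9]
force: [0.1, -0.4, 0.1]
opening: 0.0005
gripper_force: 0.0
```

Run:
```python
from h import *
to(.485,-.186,.26,166)
t,s=ctrl.snapshot("top"),ctrl.snapshot("side")
z=lambda p,x,y,w,h:cv2.resize(p["color"][y:y+h,x:x+w],(400,400),interpolation=cv2.INTER_CUBIC)
cv2.imwrite("pics/v3.png",np.hstack([z(t,200,200,80,80),z(s,220,270,80,80)])[...,::-1])
```

```text
t 6.53 pos [ 0.505  -0.0282  0.2592] rpy [1.800e+02 1.000e-01 1.659e+02] F [ 0.1 -0.4  0.1] j [  19.    6.  -23.    0.  -61. -123.] ->shift [-0.0238 -0.1973 -0.0011] turn -0.001 rows 3.8
```

View pics/v3.png

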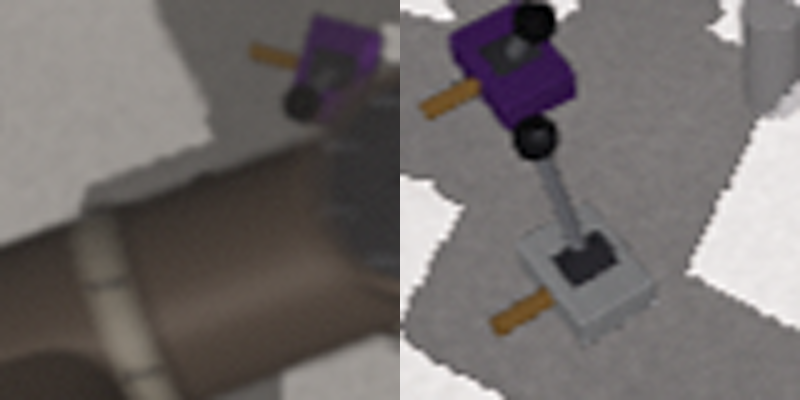

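In the side view the lever now leans to the far side, with the ball at (247,297.6). I'll check its angle while moving to the plunger.

>>> send_rows(deltas=[[[-0.024,-0.197,0],0],[[-0.024,-0.197,0],0],[[-0.024,-0.197,0],0],[[-0.024,-0.197,0.02],0],[[-0.024,-0.197,0.04],0]])

```text
clock: 7.05
tool_pos: [0.4854, -0.1883, 0.227]
orientation: [-180.0, 0.2, 165.7]
force: [0.2, 0.8, 0.2]
opening: -0.0001
gripper_force: 0.0
```

Run:
```python
from h import *
to(.485,-.186,.218,166)
t,s=ctrl.snapshot("top"),ctrl.snapshot("side")
print(atz(s,(247,297.6),.097), "expected pivot+.041*d", np.array([.562,.166])+.0407*np.array([.97,-.24]))
z=lambda p,x,y,w,h:cv2.resize(p["color"][y:y+h,x:x+w],(400,400),interpolation=cv2.INTER_CUBIC)
cv2.imwrite("pics/p1.png",np.hstack([z(t,200,190,100,100),z(s,300,180,100,100)])[...,::-1])
```

```text
t 7.05 pos [ 0.4854 -0.1883  0.227 ] rpy [-180.     0.2  165.7] F [0.2 0.8 0.2] j [   0.    9.  -24.    0.  -57. -105.] ->shift [0.0012 0.0026 0.0113] turn -0.004 rows 0.2
[0.59441067 0.1573753  0.097     ] expected pivot+.041*d [0.601479 0.156232]
```

View pics/p1.png

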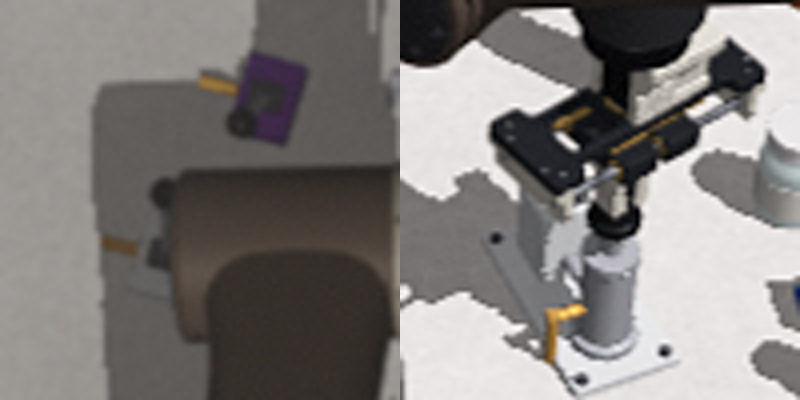

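Checked the plunger view: the fingers are centred over the black head (side crop about (615,220)), clear of the indicator. First stroke.

>>> send_rows(deltas=[[[0.001,0.003,0.012],0],[[0.001,0.003,0.02],0],[[0.001,0.003,0.028],0],[[0.001,0.003,0.034],0],[[0.001,0.003,0.034],0]])

```text
clock: 7.57
tool_pos: [0.4864, -0.181, 0.201]
orientation: [-179.9, 0.1, 166.0]
force: [-3.6, -2.2, 12.5]
opening: 0.0004
gripper_force: 5.5
```

Run:
```python
from h import *
to(.485,-.186,.1995,166)
t,s=ctrl.snapshot("top"),ctrl.snapshot("side")
print(tri(t,(240.5,237.5),s,(247,297.6)))
```

```text
t 7.57 pos [ 0.4864 -0.181   0.201 ] rpy [-1.799e+02  1.000e-01  1.660e+02] F [-3.6 -2.2 12.5] j [   1.   10.  -26.    0.  -53. -105.] ->shift [ 0.0002 -0.0064  0.0019] turn 0.0 rows 0.1
(array([0.60068944, 0.15714196, 0.09325981]), np.float64(0.008507794971817601))
```

Full press: 15 mm at 12.5 N. The vent ball triangulates at the closed stop. I'll let the plunger up and pump on.

>>> send_rows(deltas=[[[0,0,-0.01],0],[[0,0,-0.02],0],[[0,-0.005,-0.03],0],[[0,-0.005,-0.03],0],[[0,-0.005,-0.03],0]])

```text
clock: 8.08
tool_pos: [0.4846, -0.1851, 0.2235]
orientation: [180.0, 0.1, 165.8]
force: [0.3, -0.5, 0.3]
opening: 0.0006
gripper_force: 0.0
```

>>> send_rows(deltas=[[[0,0,0.01],0],[[0,0,0.018],0],[[0,0,0.025],0],[[0,0,0.031],0],[[0,0,0.031],0]])

```text
clock: 8.5
tool_pos: [0.4851, -0.1855, 0.2007]
orientation: [-180.0, 0.1, 165.9]
force: [-7.9, 6.7, 30.1]
opening: 0.0001
gripper_force: 15.3
```

>>> send_rows(deltas=[[[0,0,-0.01],0],[[0,0,-0.02],0],[[0,0,-0.031],0],[[0,0,-0.031],0],[[0,0,-0.031],0]])

```text
clock: 8.92
tool_pos: [0.484, -0.1855, 0.2225]
orientation: [180.0, -0.0, 165.8]
force: [-0.5, -0.2, 0.7]
opening: 0.0003
gripper_force: 0.0
```

>>> send_rows(deltas=[[[0,0,0.01],0],[[0,0,0.018],0],[[0,0,0.025],0],[[0,0,0.031],0],[[0,0,0.031],0]])

```text
clock: 9.33
tool_pos: [0.4847, -0.1857, 0.2006]
orientation: [-179.9, 0.1, 165.9]
force: [-10.2, 6.2, 33.4]
opening: 0.0004
gripper_force: 16.3
```

>>> send_rows(deltas=[[[0,0,-0.01],0],[[0,0,-0.02],0],[[0,0,-0.031],0],[[0,0,-0.031],0],[[0,0,-0.031],0]])

```text
clock: 9.75
tool_pos: [0.484, -0.1855, 0.2225]
orientation: [180.0, -0.0, 165.8]
force: [0.7, -0.7, -0.3]
opening: 0.0005
gripper_force: 0.0
```

>>> send_rows(deltas=[[[0,0,0.01],0],[[0,0,0.018],0],[[0,0,0.025],0],[[0,0,0.03],0],[[0,0,0.03],0]])

```text
clock: 10.17
tool_pos: [0.4847, -0.1857, 0.2007]
orientation: [-180.0, 0.1, 165.9]
force: [-8.1, 4.4, 25.6]
opening: 0.0005
gripper_force: 13.0
```

>>> send_rows(deltas=[[[0,0,-0.01],0],[[0,0,-0.02],0],[[0,0,-0.03],0],[[0,0,-0.03],0],[[0,0,-0.03],0]])

```text
clock: 10.58
tool_pos: [0.484, -0.1855, 0.2225]
orientation: [180.0, -0.0, 165.8]
force: [-0.5, 0.3, -0.3]
opening: 0.0008
gripper_force: 0.0
```

>>> send_rows(deltas=[[[0,0,0.01],0],[[0,0,0.018],0],[[0,0,0.025],0],[[0,0,0.03],0],[[0,0,0.03],0]])

```text
clock: 11.0
tool_pos: [0.4848, -0.1857, 0.2007]
orientation: [-180.0, 0.1, 165.9]
force: [-7.2, 4.5, 24.8]
opening: 0.0005
gripper_force: 12.6
```

>>> send_rows(deltas=[[[0,0,-0.01],0],[[0,0,-0.02],0],[[0,0,-0.03],0],[[0,0,-0.03],0],[[0,0,-0.03],0]])

```text
clock: 11.42
tool_pos: [0.484, -0.1855, 0.2225]
orientation: [180.0, -0.0, 165.8]
force: [-0.9, 0.5, 0.0]
opening: 0.0006
gripper_force: 0.0
```

>>> send_rows(deltas=[[[0,0,0.01],0],[[0,0,0.018],0],[[0,0,0.025],0],[[0,0,0.03],0],[[0,0,0.03],0]])

```text
clock: 11.83
tool_pos: [0.4847, -0.1857, 0.2007]
orientation: [-180.0, 0.1, 165.9]
force: [-7.4, 4.1, 24.7]
opening: 0.0004
gripper_force: 12.8
```

>>> send_rows(deltas=[[[0,0,-0.01],0],[[0,0,-0.02],0],[[0,0,-0.03],0],[[0,0,-0.05],0],[[0,0,-0.08],0]])

```text
clock: 12.25
tool_pos: [0.4827, -0.1853, 0.2609]
orientation: [-180.0, -0.3, 165.8]
force: [1.0, 0.4, -0.3]
opening: 0.0003
gripper_force: 0.0
```

>>> send_rows(deltas=[[[0,0,-0.05],0],[[0.03,-0.05,-0.05],0],[[0.08,-0.1,-0.05],0],[[0.08,-0.15,-0.05],0],[[0.08,-0.2,-0.05],0]])

```text
clock: 12.67
tool_pos: [0.3843, -0.3133, 0.303]
orientation: [179.9, -0.0, 165.9]
force: [1.8, 0.3, 0.1]
opening: 0.0003
gripper_force: 0.0
```

Run:
```python
from h import *
to(.485,-.186,.218,166)
t,s=ctrl.snapshot("top"),ctrl.snapshot("side")
z=lambda p,x,y,w,h:cv2.resize(p["color"][y:y+h,x:x+w],(400,300),interpolation=cv2.INTER_CUBIC)
cv2.imwrite("pics/p2.png",np.vstack([np.hstack([z(s,305,203,80,60),z(s,220,270,80,60)]),np.hstack([z(t,315,215,80,60),z(t,215,220,80,60)])])[...,::-1])
for h in(.086,.128,.137): print(h,proj(s,[[.565,-.228,h]]))
```

```text
t 12.67 pos [ 0.3843 -0.3133  0.303 ] rpy [179.9  -0.  165.9] F [1.8 0.3 0.1] j [-16.   3. -20.  -0. -67. -88.] ->shift [-0.0834  0.1849  0.1064] turn -0.001 rows 4.4
0.086 [[339.02040458 226.42329263]]
0.128 [[339.60965743 216.93845667]]
0.137 [[339.73883869 214.8591064 ]]
```

View pics/p2.png

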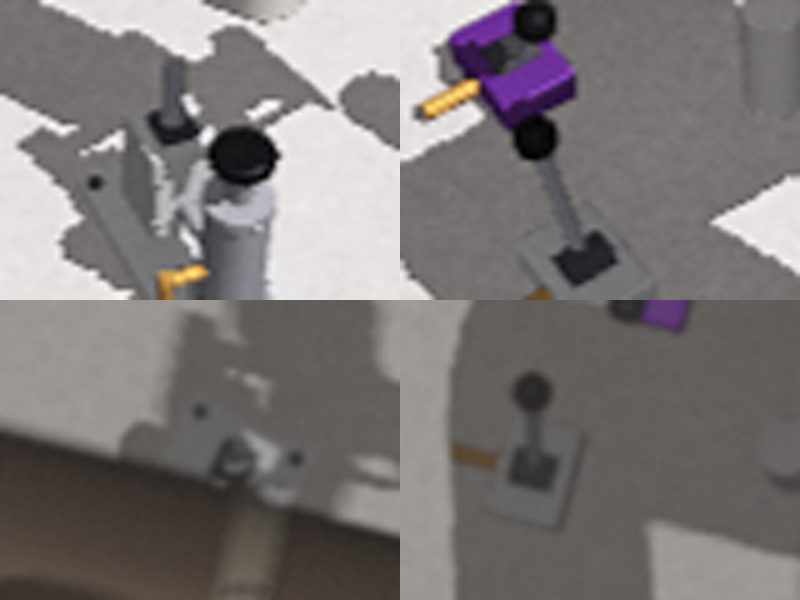

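The lever is closed in both views, with the ball at the far end. The plunger head is up (crop (243,155)). The pin stands well out, its top at crop (173,58) against a predicted 59 for 137 mm, with what looks like the collar at about (172,115). I'll zoom in once to confirm.

Run:
```python
from h import *
s=ctrl.snapshot("side")
print([(d["conf"],np.array(d["xy"])*[640,480]) for n in("pin_top","plunger_top") for d in ctrl.boxes_of(s,n)[:2]])
print(s["color"][210:236,334:346].mean(2).round().astype(int))
cv2.imwrite("pics/p3.png",cv2.resize(np.clip(s["color"][206:236,320:360].astype(float)*1.6,0,255).astype(np.uint8),(800,600),interpolation=cv2.INTER_CUBIC)[...,::-1])
for h in(.086,.092,.128,.137): print(h,proj(s,np.array([[.565,-.228,h]])+[[0,0,0],[.0065,0,0],[0,-.0065,0],[-.0085,0,0]]).round(1).tolist())
```

```text
[(0.52, array([349.12 , 234.576])), (0.41, array([245.376, 302.88 ]))]
[[207 235 230 228 227 229 229 228 228 228 229 231]
 [130 207 237 231 228 230 231 229 227 227 229 231]
 [111 129 143 203 236 233 231 227 225 229 229 230]
 [114 111 110 132 145 207 239 235 232 231 232 234]
 [114 115 117 110  98 111 130 183 232 241 241 197]
 [118 119 119 112  93  84  81 104 139 148 148 130]
 [119 120 120  99  82  87  85  80  99 114 113 114]
 [114 120 122  98  77  83  85  84 105 119 117 117]
 [115 117 119  96  75  84  85  86 105 117 116 115]
 [116 117 117  99  77  86  84  85 105 119 118 117]
 [116 116 119 100  78  84  83  81 103 117 114 118]
 [112 113 117  97  81  84  82  77 120 132 119 120]
 [113 116 115  96  80  86  80 149 218 182 111 113]
 [114 114 137 117  83  83  79 128 214 210 139 110]
 [117 122 115 105  91  84  80  80 198 239 206 145]
 [104  67  54  73  84  89  90  67 140 224 198 120]
 [ 70  32  34  66  87  89  85  67  62 111 126 116]
 [ 77  28  34  69  92  96  95  67  31  45  96 115]
 [ 94  43  26  32  57  60  55  36  23  31  59  97]
 [118  82  38  30  30  29  22  30  34  30  60 182]
 [122 106  61  29  34  30  28  28  27  47 145 225]
 [124 119  92  45  29  26  50  79 102 109 201 201]
 [114 121 119  88  91 111 114 115 119 118 138 132]
 [100 114 117 114 116 119 119 118 115 112 110 111]
 [111 122 114 116 116 114 114 110 112 111 105 154]
 [ 92 127 186 165 108 111 112 109 109 106 148 186]]
0.086 [[339.0, 226.4], [337.4, 225.5], [340.3, 225.3], [341.2, 227.7]]
0.092 [[339.1, 225.1], [337.4, 224.1], [340.3, 223.9], [341.3, 226.3]]
0.128 [[339.6, 216.9], [337.9, 216.0], [340.9, 215.8], [341.8, 218.2]]
0.137 [[339.7, 214.9], [338.0, 213.9], [341.0, 213.7], [342.0, 216.1]]
```

View pics/p3.png

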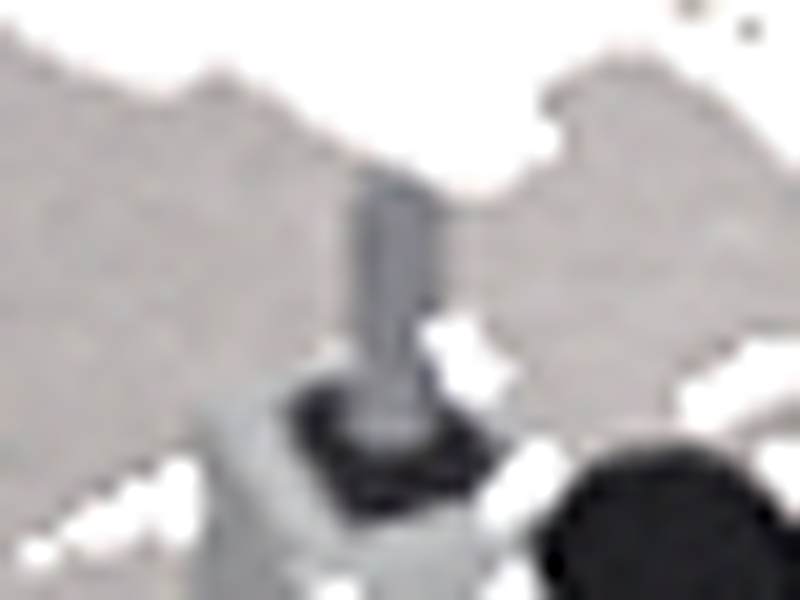

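The rod's top edge is at row 214, which fits 137 mm (128 mm would put it at row 216). The wider 17 mm collar shows above the dark bush at crop (388,415). All six strokes reached the stop and the plunger is up, so I'm handing in.

```bash
python3 -c "
from h import *
print(ctrl.close_job())"
```

```text
the job is handed in; nothing more can be done
None
```

The job is handed in: the vent lever is pushed to its closed stop, the pump got six full strokes, and the pictures show the pin fully out with its collar clear and the plunger up; no verdict came back.

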